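# Dispense one tea tin and set it on the slate coaster

## Task

Get one tea tin ready for the teapot: push the dispenser's sprung slide fully through its stroke, once, so that it slides the lowest tin out onto the tongue, then let the slide spring back so that the next tin drops down. Pick up the tin that came out and stand it upright on the square slate coaster, wholly on the slate; set it down rather than letting it drop. The other two tins stay in the dispenser and the rest of the things on the table are left where they are.

Things in the scene. Friction and masses are not known exactly. Their poses are not given: they have to be found in the camera images.
- dispenser: Tin dispenser, fixed: open-topped steel magazine 74 x 71 mm, top 100 mm above the table, on a dark wood base 14 mm thick (x -165 to +45 mm, 84 mm wide). Origin on the table under the magazine's centre; x is the way the slide is pushed and the tin comes out, z up. Ahead, a tongue 40 mm wide, 14 mm high runs to x +140 mm; the tin overhangs it. Only the lowest tin fits under the front gate.
- pusher (a joint): Travel of the sprung slide (m) along the dispenser's +x: 0 at rest, 0.100 at its end stop. The spring takes 3.5 N at the start, 10.5 N at the end, plus 25 N per m/s damping; let go, it springs back. Its blade, 22 mm thick, pushes the lowest tin out until its centre is about 94 mm from the magazine's centre; the other tins ride on the blade and drop once it is back.
- push_face (a point): On the rear face (looking to the dispenser's -x) of the slide's upright wooden push plate, mid-width, 90 mm above the table; moves with the slide. The plate is 62 mm wide, 14 mm thick, from 15 to 115 mm above the table. This face is 155 mm behind the magazine's centre at rest, 55 mm behind it when fully pushed.
- tin_low: The lowest tin at the start: flat round closed aluminium tin, 60 mm across, 26 mm high, about 90 g. Origin at the centre of its underside, z up along its axis. At rest in the dispenser, and on the tongue, its underside is 14 mm above the table.
- tin_mid: The second tin, same as the lowest, starting on top of it; origin at the centre of its underside.
- tin_top: The third tin, same again, on top of the second; origin at the centre of its underside.
- coaster: Square slate coaster, 110 x 110 mm, 8 mm thick, heavy, lying fixed on the table to the left or to the right of the dispenser. Origin at the centre of its underside; its sides are along its x and y axes. The much larger slate under the coffee machine is another thing.
- trivet: Round cork trivet, 120 mm across, 8 mm thick, fixed on the other side of the dispenser from the coaster; not needed. Origin at the centre of its underside.
- mug: White mug, 76 mm across, 90 mm high, handle at its +y, beside the magazine; leave it alone. Origin at the centre of its underside.
- spoon: Spoon with a wooden handle and steel bowl, 170 mm long, lying along its x axis on the robot's side of the dispenser; leave it alone. Origin on its centre line, underneath.
- jar: Amber glass jar, 76 mm across, 100 mm high, beyond the left of the dispenser; leave it alone. Origin at the centre of its underside.
- can: Steel can with a paper label, 72 mm across, 110 mm high, far side of the table; leave it alone. Origin at the centre of its underside.
Not all that is in view belongs to the job. What is shaped like the tin_top but orange or pink is not meant. Of the things shaped like the coaster, the dark steel one is meant.

How it is judged:
By the outcome, as a careful person would: the job done as asked, in the order asked, and still so for the second after the job is handed in, with the robot touching nothing.
It also fails if it takes over 58 s, if anything falls off the work surface, if the arm or the gripper's body presses on something with over 40 N, if the wrist force passes 120 N, or if a joint passes its speed limit or range.

## Robot

A 7-joint arm with a two-finger parallel gripper is mounted at the origin on the work surface. World frame = base frame: x ahead of the robot, y to its left, z up, the work surface at z = 0. Lengths are in m, angles in rad, forces in N, time in s.
With the tool pointing down it reaches from about 0.425 to 0.925 m from the base axis. Payload 6.8 kg.
Tool frame: the origin (TCP) lies at the very end of the fingers, on their centre line; the grasp point (between the pads) lies 19 mm behind it (grip_point_offset is the distance from the TCP to the grasp point, in m); z points along the fingers, y is the line along which they close (so a half turn about z gives the same grasp; the last joint's range is limited). The gripper opens to 85 mm and grips with 20 to 120 N. Pads are 22 mm wide; open, the fingers measure 114 mm over their backs; the gripper's body (76 mm by 85 mm) begins 54 mm behind the grasp point. The pads swing forward as they close: fully open they stand 13 mm farther back than shut.
Start: joints at [-1.271, 0.477, 0.022, 1.555, -0.011, 1.109, -0.083], TCP at [0.268, 0.62, 0.231] pointing down, gripper open.
Joint ranges: [-2.96, 2.96], [-0.34, 2.1], [-1.41, 1.46], [0.24, 2.44], [-1.37, 4.51], [0.17, 1.92], [-2.96, 2.96]. Speed limits (rad/s): [2.39, 2.39, 3.14, 3.14, 3.14, 3.14, 3.14].

## Interface

Orientations are given as a unit quaternion [w, x, y, z].
In Python, from station import * gives the robot as it stands.
- The arm moves only by the tool carry_out, never from a script. Its argument "rows" is text: rows parted by semicolons, each of 4 numbers parted by spaces: the shift along the world's x, y, z in mm, then the turn about the world's z in degrees. In form: dx dy dz yaw; .... A call has 1 to 10 rows; each row shifts and turns the commanded pose from where the row before left it; what a row does not reach is not made up. A row lasts 1/8 s, in which the tool goes at most 62.5 mm and 10.7 degrees, less where a joint would pass 70% of its speed; a pose out of reach is approached as far as the arm can. A call is refused whole if a number of a shift passes 62.5 or a number of a turn 10.7, either way. A call with a gripper value outside its range is refused whole. "claw" is the finger opening in mm, from 0 to 85.4, set as the call begins (left out, the last holds). The fingers move at their own pace and stop on an object; "force" is the grip in N (left out, the last holds). Time passes only in rows, so rows that do not move let the fingers close. It gives the time, the measured TCP pose, the force, the opening and the grip force at its end, in the units of the state.
- get_obs(): the state, without advancing time (a new reading comes with each control period).
- read_camera(name): name is "side" or "top"; returns a dict with "img" (480x640x3 uint8, blue, green, red), "fov_y" (degrees; the focal length in pixels is half the picture's height over the tangent of half this angle, whatever the lens; pixels are square), "cx", "cy" (the principal point, pixels), "world_to_cam" (4x4, takes a point from world to camera coordinates). Camera axes: x right, y up, looking along -z (the intrinsics and any distortion apply to the point x, -y, -z); pixel columns grow to the right and rows downward; lengths in m; the calibration is good to about 2 mm. A picture is of the moment at which its call begins. There is no depth.
- hand_in(): hands the job in; it is judged then, once.
Trained networks look in the newest picture that a camera, given by its name, has taken for a name from the list of things; names that differ only in an ending like _2 or _b are one class to them, and where a whole thing is asked for, a point or a joint stands for the part that bears it (a point fixed in the world has none). Each returns a list of dicts, best first, with "confidence" (0 to 1); they miss things now and then, are a little off and sometimes report something else, mostly with a low value. They report only what shows in the picture. A call takes as long as a camera call. They do not tell look-alikes from the thing itself.
- recognise(camera, thing): "centre" ([column, row] in pixels, amid what is visible of it).
- outline_of(camera, thing): "pixels" (480x640 bool, what is visible of it) and "centre" ([column, row] in pixels, amid what is visible of it).
- place_of(camera, thing): "centre" ([column, row] in pixels: a listed point, or the origin of a listed thing).
The state is a dict: "t": time; "q": joint angles; "joint_vel": joint speeds; "joint_torque": joint torques, N m; "eef_pos": TCP position; "tool_rot": TCP orientation; "contact_force": force on the tool from outside, world axes, zero at the start; "torque": the same for the moment, N m; "gripper_width": opening from 0.0 (shut) to 1.0 (fully open); "grasp_force": force on a finger pad.
Only numpy, scipy, OpenCV 4.12 (cv2) and the standard library are available. Lean on these libraries where they do the work, as an engineer would, in place of code of your own. Each camera call takes 0.05 s, during which the arm holds its last target. There are 200 camera calls.

## Working session

There is one attempt and no reset: what is moved stays moved. The work goes in short steps, Python scripts to look and compute and a tool call to move; the robot and the scene stay as the last step left them, time stands still between calls to the robot, and variables do not carry over. Pictures are saved under pics/ and viewed, at most 10 in all, crops included, and the job is handed in when it is done.

Besides the shell and the picture viewer there is one more tool, called as name(argument=value, ...) on one line, values as JSON. carry_out: Moves the arm, as the interface text tells. Its arguments: {"type":"object","properties":{"rows":{"type":"string"},"claw":{"type":"number"},"force":{"type":"number"}},"required":["rows"]}

```bash
mkdir -p pics; cat > h.py <<'E'
from station import *
import numpy as np, cv2
def ray(c,px):
    M=np.array(c["world_to_cam"]);f=240/np.tan(np.radians(c["fov_y"])/2)
    d=np.array([(px[0]-c["cx"])/f,-(px[1]-c["cy"])/f,-1.0])
    R=M[:3,:3];return -R.T@M[:3,3],R.T@d
def at(c,px,z):
    o,d=ray(c,px);return o+d*(z-o[2])/d[2]
def proj(c,p):
    M=np.array(c["world_to_cam"]);f=240/np.tan(np.radians(c["fov_y"])/2)
    q=M[:3,:3]@np.array(p)+M[:3,3];return np.array([c["cx"]-f*q[0]/q[2],c["cy"]+f*q[1]/q[2]])
E
ls; python3 - <<'E'
from h import *
for n in ("side","top"):
    c=read_camera(n);cv2.imwrite(f"pics/{n}0.png",c["img"])
    print(n,{k:v for k,v in c.items() if k not in("img",)})
    for t,z in [("dispenser",0),("push_face",.09),("tin_low",.014),("tin_top",.066),("coaster",0),("trivet",0),("mug",0),("spoon",0),("jar",0),("can",0)]:
        for r in place_of(n,t)[:3]: print(n,t,round(r["confidence"],2),np.round(r["centre"],1),np.round(at(c,r["centre"],z),3))
o=get_obs();print(o)
E
```

```text
h.py
pics
side {'fov_y': 44.84060731437842, 'cx': 317.76157182945616, 'cy': 229.64961231572696, 'world_to_cam': array([[-0.97150484, -0.23672005, -0.01191517,  0.52437326],
       [ 0.1489893 , -0.64900775,  0.74605035, -0.14760057],
       [-0.18433811,  0.72301629,  0.66578292, -1.29685512],
       [ 0.        ,  0.        ,  0.        ,  1.        ]])}
side dispenser 0.9 [330.7 241.5] [ 0.522 -0.062  0.   ]
side push_face 0.61 [343.3 179.5] [ 0.521 -0.201  0.09 ]
side tin_low 0.45 [331.9 239. ] [ 0.518 -0.057  0.014]
side tin_top 0.93 [274.8 263.5] [0.612 0.105 0.066]
side tin_top 0.92 [370.1 287.4] [0.394 0.127 0.066]
side tin_top 0.68 [331.5 224.6] [ 0.518 -0.051  0.066]
side coaster 0.95 [305.5 397.4] [ 0.472  0.375 -0.   ]
side coaster 0.93 [394.7 357.4] [0.32  0.245 0.   ]
side coaster 0.66 [307.5 323.1] [0.514 0.199 0.   ]
side trivet 0.95 [360.  164.2] [ 0.512 -0.401 -0.   ]
side mug 0.97 [274.  225.9] [ 0.676 -0.087  0.   ]
side spoon 0.89 [375.4 240.6] [ 0.415 -0.09  -0.   ]
side jar 0.76 [230.4 358. ] [0.644 0.322 0.   ]
side can 0.75 [223.7 288.1] [0.725 0.144 0.   ]
to
[... 1433 characters left out ...]
: array([-1.27112297,  0.47699546,  0.0224205 ,  1.55540529, -0.01146487,
        1.10930877, -0.08305371]), 'joint_vel': array([ 0.00054467, -0.00198331,  0.00108149,  0.00182212, -0.00166637,
        0.00015966,  0.00019936]), 'joint_torque': array([-6.30632130e-04, -5.96332169e+01,  1.60600182e+00, -2.81541967e+01,
        1.25667045e-02,  1.42162731e-03, -1.58047510e-05]), 'eef_pos': array([0.26770255, 0.61965895, 0.23130912]), 'tool_rot': array([1.42656571e-05, 2.02465973e-01, 9.79289298e-01, 4.30728873e-06]), 'contact_force': array([ 0.2443319 , -0.78948987,  0.74934926]), 'torque': array([ 0.01030586,  0.00386865, -0.04242265]), 'grasp_force': 0.0, 'gripper_width': 0.9999602381244654}
```

View pics/top0.png

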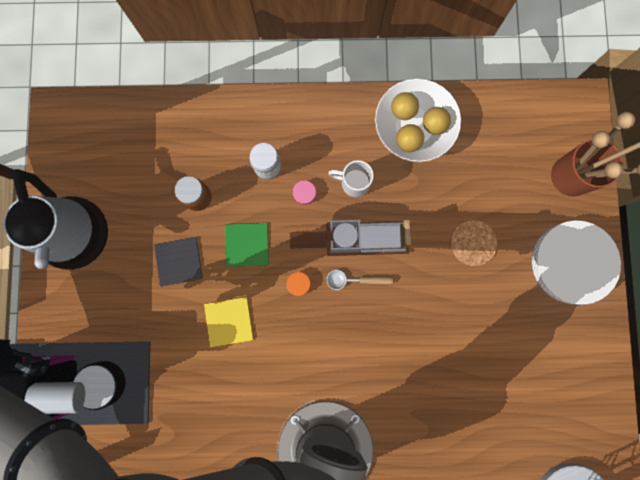

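View pics/side0.png

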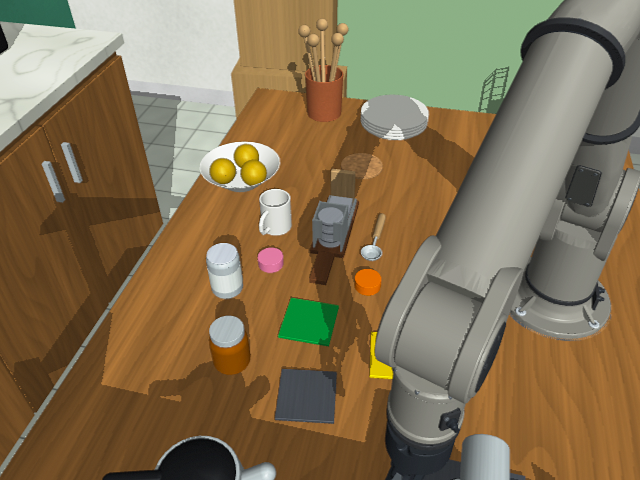

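The top view shows the dark coaster at (178,261), with green and yellow look-alikes at (248,245) and (230,322). The dispenser magazine is at (345,235), the push plate at (407,233) and the tongue runs left to about (290,240), so the push is along roughly +y. The side view agrees: plate (343,180), magazine (331,220), tongue end (322,280). Next I need the dispenser's yaw.

```bash
python3 - <<'E'
from h import *
a=cv2.imread("pics/top0.png")[205:270,280:420]
a=cv2.resize(a,None,fx=5,fy=5,interpolation=cv2.INTER_CUBIC);cv2.imwrite("pics/c1.png",a)
b=cv2.imread("pics/side0.png")[160:290,285:385]
b=cv2.resize(b,None,fx=4.5,fy=4.5,interpolation=cv2.INTER_CUBIC);cv2.imwrite("pics/c2.png",b)
for n in ("top","side"):
    c=read_camera(n)
    for r in outline_of(n,"coaster"):
        p=r["pixels"].astype(np.uint8);ys,xs=np.nonzero(p)
        w=np.array([at(c,(x,y),.008)[:2] for x,y in zip(xs,ys)],np.float32)
        bgr=c["img"][ys,xs].mean(0)
        print(n,r["confidence"],r["centre"],bgr.round(),w.mean(0),cv2.minAreaRect(w))
    for t,z in (("dispenser",.0),("push_face",.09)):
        for r in outline_of(n,t)[:2]:
            ys,xs=np.nonzero(r["pixels"]);print(n,t,r["confidence"],len(xs),xs.min(),xs.max(),ys.min(),ys.max())
E
```

```text
top 0.66 [245.5, 244.0] [ 69. 135.  64.] [0.5132531  0.19668075] ((0.5121310949325562, 0.1974179893732071), (0.11201925575733185, 0.11211860179901123), 1.5449562072753906)
top 0.65 [175.9, 261.6] [75. 72. 73.] [0.47282627 0.37185657] ((0.473065584897995, 0.37163010239601135), (0.10934768617153168, 0.10803227871656418), 9.307101249694824)
top 0.56 [229.5, 325.4] [ 75. 192. 214.] [0.3178441 0.2414881] ((0.3184846341609955, 0.24104711413383484), (0.11071182042360306, 0.10775831341743469), 8.229262351989746)
top dispenser 0.57 2867 290 410 220 255
top push_face 0.88 1128 360 410 220 248
side 0.9 [307.6, 397.2] [78. 74. 71.] [0.47131246 0.37570363] ((0.47206050157546997, 0.3732098937034607), (0.11156337708234787, 0.1151949018239975), 10.021468162536621)
side 0.73 [307.6, 323.8] [ 50. 133.   4.] [0.5113464  0.20020922] ((0.5115151405334473, 0.19802138209342957), (0.1111200600862503, 0.11408451199531555), 1.125098705291748)
side 0.56 [373.1, 364.9] [  3. 185. 210.] [0.35129252 0.2707782 ] ((0.35003551840782166, 0.24926477670669556), (0.04719313606619835, 0.11553508043289185), 10.00932788848877)
side dispenser 0.59 2733 308 358 169 284
side dispenser 0.51 2993 275 336 369 423
side push_face 0.87 830 330 354 169 211
```

View pics/c1.png

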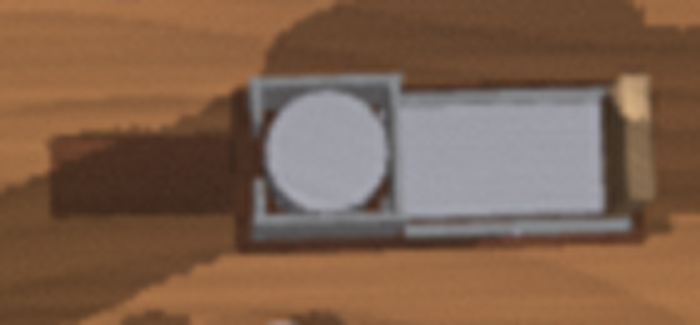

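View pics/c2.png

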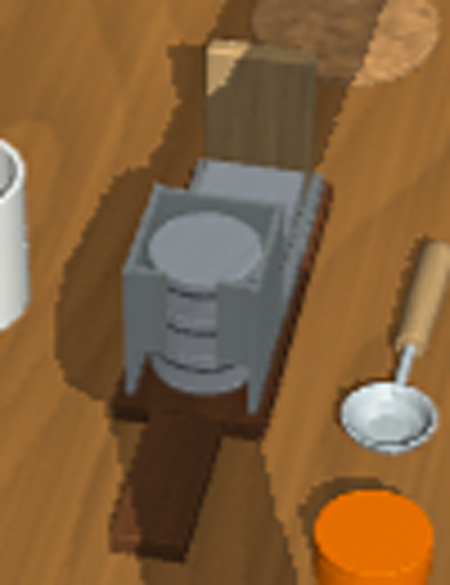

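The crops show the tongue end at about (290.4,240), the top tin at (345.4,235.2) and the plate's rear top edge from (410,220) to (410.4,245). Now I'll turn these into a dispenser pose.

```bash
python3 - <<'E'
from h import *
c=read_camera("top");s=read_camera("side")
f=lambda u,v,z:at(c,(280+u/5,205+v/5),z)[:2].round(4)
g=lambda u,v,z:at(s,(285+u/4.5,160+v/4.5),z)[:2].round(4)
print("top tin c",f(327,151,.092),"side",g(206,248,.092))
print("tongue end",f(52,135,.014),f(52,215,.014),"base front",f(240,90,.014),f(238,250,.014),"base rear bottom",f(643,240,.014))
print("plate",f(650,75,.115),f(653,200,.115))
print("mag",[f(*p,.1) for p in((250,77),(402,75),(402,213),(255,220))])
print("side tongue end",g(110,545,.014),g(180,560,.014),"base front",g(112,415,.014),g(258,437,.014),"plate top rear",g(212,38,.115),g(316,52,.115),"mag",[g(*p,.1) for p in((155,185),(285,205),(255,290),(124,268))])
E
```

```text
top tin c [ 0.5222 -0.0563] side [ 0.5204 -0.055 ]
tongue end [0.5423 0.0819] [0.5009 0.0823] base front [ 0.5641 -0.0153] [ 0.4813 -0.0128] base rear bottom [ 0.4828 -0.2206]
plate [ 0.5534 -0.211 ] [ 0.4932 -0.2102]
mag [array([ 0.558 , -0.0195]), array([ 0.5577, -0.0932]), array([ 0.4905, -0.0915]), array([ 0.4884, -0.0206])]
side tongue end [0.5366 0.0918] [0.4999 0.0938] base front [5.589e-01 1.000e-04] [ 0.48  -0.001] plate top rear [ 0.5515 -0.2072] [ 0.492  -0.2071] mag [array([ 0.5564, -0.0904]), array([ 0.4854, -0.0894]), array([ 0.4868, -0.0191]), array([ 0.556 , -0.0209])]
```

carry_out(rows="25 -55 0 -6.7; 25 -55 0 -6.7; 25 -55 0 -6.7; 25 -55 0 -6.7; 25 -55 0 -6.6; 25 -55 0 -6.6; 25 -55 0 -6.7; 25 -55 0 -6.7; 27 -55 0 -6.6; 27 -55 0 -6.6", claw=0)

```text
t: 2.85
eef_pos: [0.5225, 0.068, 0.2318]
tool_rot: [0.0, 0.708, 0.706, 0.001]
contact_force: [1.1, 0.0, -0.3]
gripper_width: -0.001
grasp_force: 0.0
```

carry_out(rows="0 -55 0 0; 0 -55 0 0; 0 -55 0 0; 0 -55 0 0; 0 -50 0 0; 0 -50 0 0; 0 0 0 0; 0 0 0 0")

```text
t: 3.85
eef_pos: [0.5218, -0.2497, 0.2311]
tool_rot: [-0.0, 0.707, 0.707, 0.0]
contact_force: [-0.3, 0.8, 0.7]
gripper_width: -0.001
grasp_force: 0.0
```

carry_out(rows="0 0 -50 0; 0 0 -50 0; 0 0 -50 0; 0 0 0 0; 0 10 0 0; 0 10 0 0; 0 10 0 0; 0 10 0 0; 0 0 0 0")

```text
t: 4.97
eef_pos: [0.5229, -0.2111, 0.0828]
tool_rot: [0.002, 0.707, 0.707, 0.0]
contact_force: [0.7, -4.4, 3.2]
gripper_width: -0.001
grasp_force: 2.1
```

carry_out(rows="0 10 0 0; 0 10 0 0; 0 10 0 0; 0 10 0 0; 0 10 0 0; 0 10 0 0; 0 10 0 0; 0 5 0 0; 0 5 0 0; 0 0 0 0")

```text
t: 6.22
eef_pos: [0.5221, -0.1337, 0.0828]
tool_rot: [0.002, 0.708, 0.706, -0.0]
contact_force: [-0.8, -9.9, 8.3]
gripper_width: -0.0
grasp_force: 5.1
```

carry_out(rows="0 4 0 0; 0 4 0 0; 0 4 0 0; 0 0 0 0")

```text
t: 6.72
eef_pos: [0.522, -0.1228, 0.0828]
tool_rot: [0.003, 0.708, 0.706, -0.001]
contact_force: [-2.5, -12.7, 6.8]
gripper_width: -0.003
grasp_force: 6.3
```

carry_out(rows="0 3 0 0; 0 3 0 0; 0 0 0 0")

```text
t: 7.1
eef_pos: [0.522, -0.1226, 0.083]
tool_rot: [0.006, 0.71, 0.704, -0.002]
contact_force: [-0.6, -27.9, 0.9]
gripper_width: 0.004
grasp_force: 13.9
```

carry_out(rows="0 -15 0 0; 0 -20 0 0; 0 -20 0 0; 0 -20 0 0; 0 -20 0 0; 0 -20 0 0; 0 -25 0 0; 0 0 0 0; 0 0 75 0; 0 0 75 0", claw=85)

```text
out of range: a shift must lie within [-62.5, 62.5]
```

carry_out(rows="0 -15 0 0; 0 -20 0 0; 0 -20 0 0; 0 -20 0 0; 0 -20 0 0; 0 -20 0 0; 0 -25 0 0; 0 0 0 0; 0 0 60 0; 0 0 60 0")

```text
t: 8.35
eef_pos: [0.5213, -0.2502, 0.202]
tool_rot: [-0.001, 0.706, 0.708, -0.0]
contact_force: [1.9, -0.1, -0.4]
gripper_width: 0.005
grasp_force: 0.0
```

```bash
python3 - <<'E'
from h import *
o=get_obs();print(o["eef_pos"],o["contact_force"])
for n in ("top","side"):
    c=read_camera(n)
    cv2.imwrite(f"pics/{n}1.png",cv2.resize(c["img"][150:310,220:440],None,fx=3.5,fy=3.5,interpolation=cv2.INTER_CUBIC))
    for t,z in (("push_face",.09),("tin_low",.014)):
        for r in place_of(n,t): print(n,t,round(r["confidence"],2),np.round(r["centre"],1),at(c,r["centre"],z).round(4))
    for r in outline_of(n,"tin_low"):
        p=r["pixels"];print(n,r["confidence"],r["centre"],p.sum(),c["img"][p].mean(0).round(),at(c,r["centre"],.04).round(4))
E
```

```text
[ 0.5212812  -0.25019071  0.20199985] [ 1.85574021 -0.10674913 -0.38866572]
top push_face 0.95 [408.6 235.3] [ 0.5195 -0.2102  0.09  ]
top tin_low 0.73 [306.1 237. ] [0.5287 0.0417 0.014 ]
top 0.82 [306.3, 238.6] 425 [230. 223. 222.] [0.5215 0.0404 0.04  ]
side push_face 0.87 [346.3 177.8] [ 0.5148 -0.2095  0.09  ]
side push_face 0.52 [376.5 238.1] [ 0.4027 -0.0021  0.09  ]
side tin_low 0.61 [326.5 266.6] [0.5094 0.0381 0.014 ]
side 0.86 [324.1, 262.2] 548 [204. 197. 189.] [0.512  0.0506 0.04  ]
```

View pics/side1.png

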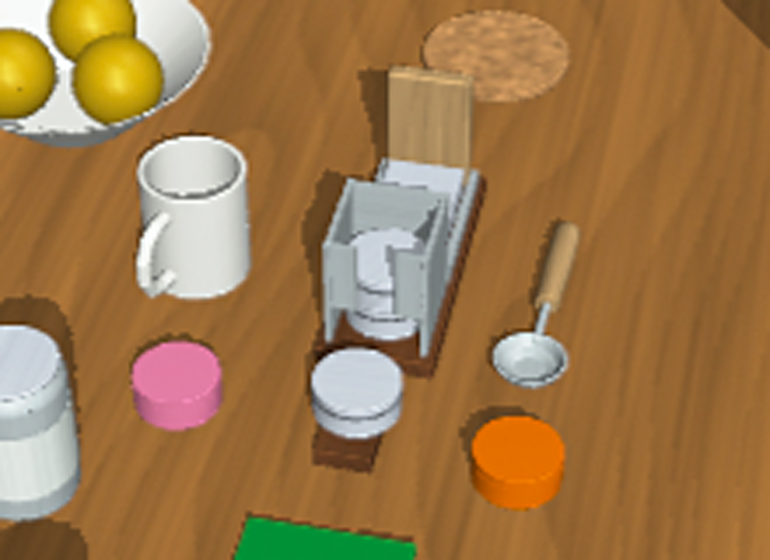

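View pics/top1.png

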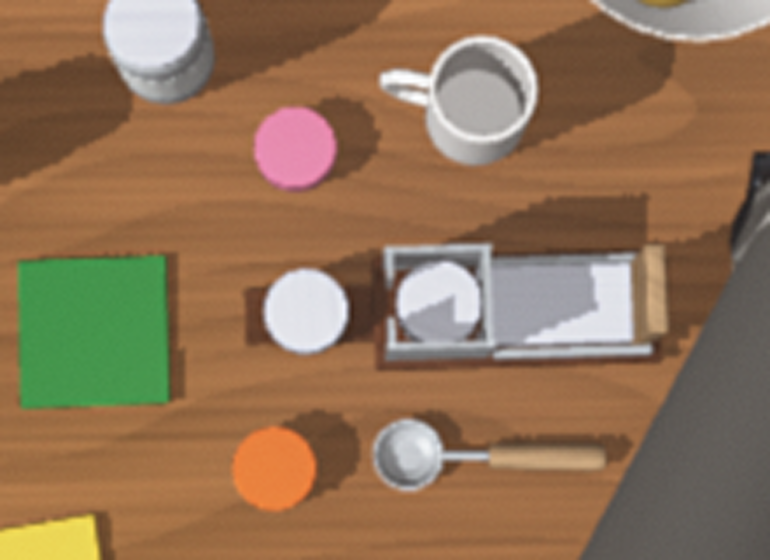

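The slide is back at y −0.21 and two tins have dropped in the magazine (side crop, about (383,280)). The ejected tin stands on the tongue at top crop (307,310), which is about (0.522, 0.038), as expected.

carry_out(rows="0 55 0 0; 0 55 0 0; 0 55 0 0; 0 55 0 0; 0 40 0 0; 0 28 0 0; 0 0 -50 0; 0 0 -50 0; 0 0 0 0", claw=85, force=30)

```text
t: 9.88
eef_pos: [0.518, 0.0352, 0.0977]
tool_rot: [-0.002, 0.707, 0.707, -0.004]
contact_force: [0.1, -0.8, -0.2]
gripper_width: 0.996
grasp_force: 0.0
```

```bash
python3 - <<'E'
from h import *
o=get_obs();print(o["eef_pos"],o["contact_force"],o["gripper_width"])
c=read_camera("side");t=read_camera("top")
print("tin: side",at(c,(220+357/3.5,150+378/3.5),.04).round(4),"top",at(t,(220+307/3.5,150+310/3.5),.04).round(4))
cv2.imwrite("pics/side2.png",cv2.resize(c["img"][150:310,220:440],None,fx=3.5,fy=3.5,interpolation=cv2.INTER_CUBIC))
E
```

```text
[0.51796843 0.03524384 0.09770598] [ 0.13725504 -0.77033892 -0.23493375] 0.9958515921249819
tin: side [0.5199 0.0384 0.04  ] top [0.5215 0.0368 0.04  ]
```

View pics/side2.png

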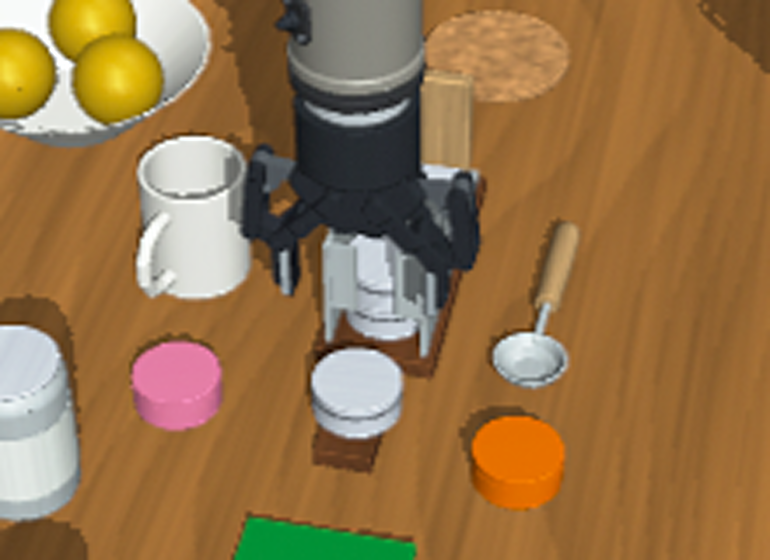

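carry_out(rows="3 2 -30 0; 0 0 -30 0; 0 0 -12 0; 0 0 -10 0; 0 0 0 0")

```text
t: 10.6
eef_pos: [0.5251, 0.0376, 0.0198]
tool_rot: [0.0, 0.707, 0.707, 0.0]
contact_force: [0.4, 0.4, -0.3]
gripper_width: 0.994
grasp_force: 0.0
```

carry_out(rows="-3 0 -3 0; 0 0 0 0; 0 0 0 0")

```text
t: 10.98
eef_pos: [0.5219, 0.0377, 0.0166]
tool_rot: [0.0, 0.707, 0.707, 0.0]
contact_force: [0.7, -0.2, 0.2]
gripper_width: 0.992
grasp_force: 0.0
```

carry_out(rows="0 0 0 0; 0 0 0 0; 0 0 0 0; 0 0 0 0; 0 0 0 0; 0 0 0 0", claw=40, force=30)

```text
t: 11.72
eef_pos: [0.5218, 0.0377, 0.0166]
tool_rot: [-0.0, 0.707, 0.707, 0.0]
contact_force: [-0.4, -0.4, 5.8]
gripper_width: 0.692
grasp_force: 31.6
```

carry_out(rows="0 0 10 0; 0 0 30 0; 0 0 40 0; 0 0 40 0; 0 0 0 0; 0 0 0 0")

```text
t: 12.48
eef_pos: [0.5212, 0.0378, 0.136]
tool_rot: [-0.0, 0.707, 0.707, -0.0]
contact_force: [0.4, 0.7, -1.4]
gripper_width: 0.691
grasp_force: 32.9
```

```bash
python3 - <<'E'
from h import *
o=get_obs();print(o["eef_pos"],o["contact_force"],o["gripper_width"])
c=read_camera("side")
cv2.imwrite("pics/side3.png",cv2.resize(c["img"][150:310,220:440],None,fx=3.5,fy=3.5,interpolation=cv2.INTER_CUBIC))
E
```

```text
[0.52116401 0.03782789 0.13603733] [ 0.38312642  0.66768412 -1.38076885] 0.6908829163450065
```

View pics/side3.png

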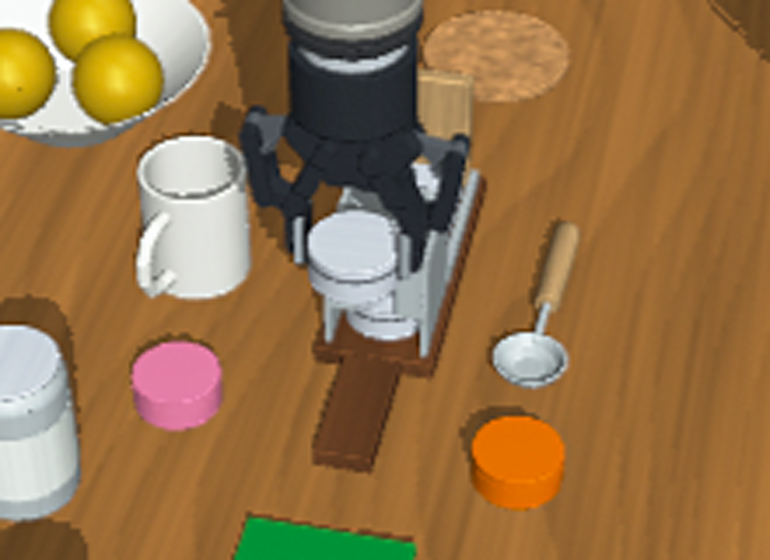

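carry_out(rows="-4 25 0 0; -8 45 0 0; -8 50 0 0; -8 50 0 0; -8 50 0 0; -6 50 0 0; -4 40 0 0; -2 25 0 0; 0 0 0 0; 0 0 0 0")

```text
t: 13.78
eef_pos: [0.4742, 0.3704, 0.1358]
tool_rot: [0.001, 0.708, 0.707, -0.001]
contact_force: [-0.2, 0.1, -0.2]
gripper_width: 0.689
grasp_force: 32.9
```

carry_out(rows="0 0 -30 0; 0 0 -30 0; 0 0 -30 0; 0 0 -15 0; 0 0 -8 0; 0 0 0 0; 0 0 0 0")

```text
t: 14.65
eef_pos: [0.4744, 0.373, 0.0243]
tool_rot: [0.0, 0.707, 0.707, 0.001]
contact_force: [0.2, -0.2, -1.7]
gripper_width: 0.692
grasp_force: 32.9
```

carry_out(rows="0 0 -4 0; 0 0 -4 0; 0 0 -3 0; 0 0 0 0; 0 0 0 0")

```text
t: 15.28
eef_pos: [0.4737, 0.3727, 0.0123]
tool_rot: [0.0, 0.707, 0.707, 0.0]
contact_force: [0.0, 0.1, -0.5]
gripper_width: 0.692
grasp_force: 32.9
```

carry_out(rows="0 0 -1 0; 0 0 -1 0; 0 0 0 0; 0 0 0 0")

```text
t: 15.78
eef_pos: [0.4738, 0.3727, 0.0107]
tool_rot: [-0.0, 0.707, 0.707, 0.0]
contact_force: [-2.2, -1.2, 5.6]
gripper_width: 0.687
grasp_force: 33.4
```

Contact with the slate (5.6 N up). Releasing.

carry_out(rows="0 0 0 0; 0 0 0 0; 0 0 0 0; 0 0 0 0; 0 0 0 0; 0 0 10 0; 0 0 20 0; 0 0 40 0; 0 0 60 0; 0 0 60 0", claw=85)

```text
t: 17.02
eef_pos: [0.4737, 0.3724, 0.2036]
tool_rot: [0.0, 0.707, 0.707, 0.001]
contact_force: [0.4, 0.8, 0.1]
gripper_width: 0.993
grasp_force: 0.0
```

carry_out(rows="-20 50 0 0; -20 50 0 0; -20 50 0 0; -20 50 0 0; 0 0 0 0; 0 0 0 0")

```text
t: 17.77
eef_pos: [0.3941, 0.5722, 0.2014]
tool_rot: [0.0, 0.707, 0.707, 0.0]
contact_force: [-0.1, -0.6, 0.1]
gripper_width: 0.993
grasp_force: 0.0
```

```bash
python3 - <<'E'
from h import *
o=get_obs();print(o["t"],o["eef_pos"],o["contact_force"],o["gripper_width"])
ims=[]
for n,(r,q) in (("side",(150,200)),("top",(150,140))):
    c=read_camera(n);ims.append(cv2.resize(c["img"][r:r+280,q:q+280],(390,390),interpolation=cv2.INTER_CUBIC))
    for t,z in (("push_face",.09),("tin_low",.008)):
        for x in place_of(n,t)[:4]: print(n,t,round(x["confidence"],2),np.round(x["centre"],1),at(c,x["centre"],z).round(4))
    for x in outline_of(n,"tin_low"): print(n,x["confidence"],x["centre"],at(c,x["centre"],.025).round(4))
cv2.imwrite("pics/fin.png",np.hstack(ims))
E
```

```text
17.775 [0.39410291 0.57219763 0.20138534] [-0.06294296 -0.60568412  0.10914455] 0.992725459458789
side push_face 0.6 [343.9 174.4] [ 0.5237 -0.2224  0.09  ]
top push_face 0.73 [347.7 236.6] [ 0.5189 -0.0619  0.09  ]
top push_face 0.68 [407.1 233.1] [ 0.525  -0.2068  0.09  ]
top tin_low 0.89 [175.2 258.4] [0.4798 0.3791 0.008 ]
top 0.96 [176.7, 258.6] [0.4778 0.3707 0.025 ]
top 0.45 [473.8, 243.9] [ 0.5023 -0.3859  0.025 ]
```

View pics/fin.png

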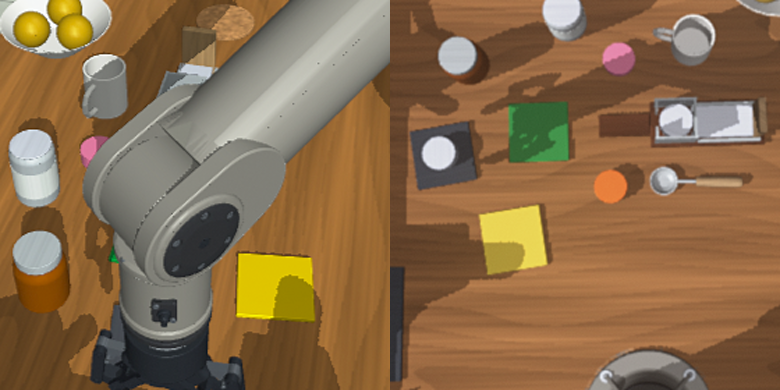

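The tin stands at the middle of the dark coaster (right panel, about (438,153)). The slide is at rest and everything else is in place.

```bash
python3 -c "
from station import *
print(hand_in())"
```

```text
the job is handed in; nothing more can be done
None
```

The job is handed in at about 18 s of the 58 s limit: one full push brought out the lowest tin, which now stands on the dark coaster, with the slide sprung back, two tins still in the dispenser, and everything else in its place in the last pictures.

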